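# Seat the slatted deck in the bench catch box

### The arm

A 6-joint arm with a two-finger parallel gripper is mounted at the origin on the work surface. World frame = base frame: x ahead of the robot, y to its left, z up, the work surface at z = 0. Lengths are in m, angles in rad, forces in N, time in s.
With the tool pointing down it reaches from about 0.375 to 0.9 m from the base axis. Payload 3.1 kg.
Tool frame: the origin (TCP) lies midway between the tips of the shut fingers; the grasp point (between the pads) lies robot.grip_depth behind it (robot.grip_depth is the distance from the TCP to the grasp point, in m); z points along the fingers, y is the line along which they close (so a half turn about z gives the same grasp; the last joint's range is limited). The gripper opens to 87 mm and grips with 3 to 60 N. Pads are 19 mm wide; open, the fingers measure 117 mm over their backs; the gripper's body (75 mm by 190 mm) begins 51 mm behind the grasp point.
Start: joints at [-1.282, 0.527, 1.433, -0, 1.181, -0.178], TCP at [0.281, -0.558, 0.223] pointing down, gripper open.
Joint ranges: [-3.08, 3.08], [-0.75, 2.2], [0.22, 2.44], [-1.43, 4.57], [0, 2.65], [-2.85, 2.85]. Speed limits (rad/s): [2.79, 2.79, 3.14, 3.14, 3.14, 3.14].

### API

Orientations are given as a unit quaternion [x, y, z, w].
In Python, from rig import robot, vision gives the robot as it stands (robot), with the cameras (vision).
- The arm moves only by the shell command python3 nudge.py FILE [OPENING] [FORCE], which reads ROWS from the file FILE. ROWS is one flat JSON list of numbers that holds 1 to 20 rows one after another, with no inner brackets; each row has 4 numbers: dx, dy, dz in m, then a turn about the tool's z in rad; each row shifts and turns the commanded pose from where the row before left it, along the tool's axes as they then stand; what a row does not reach is not made up. A row lasts 1/12 s, in which the tool goes at most 0.0417 m and 0.125 rad, less where a joint would pass 70% of its speed; a pose out of reach is approached as far as the arm can. OPENING is the finger opening in m, set as the command begins (- or left out keeps the last). The fingers move at their own pace and stop on an object; FORCE is the grip in N (left out, the last holds). Time passes only in rows, so rows that do not move let the fingers close. It prints the time, the measured TCP pose, the force, the opening and the grip force at its end. Input that does not fit is refused with a message, and nothing moves.
- robot.get_obs(): the state, without advancing time (a new reading comes with each control period).
- vision.camera(name): name is "scene" or "top" or "wrist"; returns a dict with "img" (384x512x3 uint8, red, green, blue), "fx", "fy", "cx", "cy" (pixels), "k1" (the pictures are not rectified: a ray, as slopes to the right and down, at radius r is drawn at 1 + k1 r^2 times it, then the intrinsics apply), "xyz" and "attitude" of the camera in the world. Camera axes: x right, y down, z forward; pixel columns grow to the right and rows downward; lengths in m; the calibration is good to about 2 mm. A picture is of the moment at which its call begins. There is no depth.
- robot.hand_in(): hands the job in; it is judged then, once.
The state is a dict: "time": time; "q": joint angles; "joint_velocities": joint speeds; "joint_torque": joint torques, N m; "position": TCP position; "tool_rot": TCP orientation; "ft_force": force on the tool from outside, world axes, zero at the start; "moment": the same for the moment, N m; "grip_width": finger opening in m; "grip_force": force on a finger pad.
Only numpy, scipy, OpenCV 4.12 (cv2) and the standard library are available. Lean on these libraries where they do the work, as an engineer would, in place of code of your own. Each camera call takes 0.05 s, during which the arm holds its last target. There are 200 camera calls.

### The job

Put the slatted wooden deck back into the catch box on the bench. It is longer than the opening between the two steel end lips, so tip one end in under the wide lip, let the other end down gently inside, then slide the deck back fully home against the end wall under the narrow lip, so that it lies flat on the ledges with both ends under the lips. Never force or drop it, feel for the walls instead, and do not shift the file or the copper cup lying about near it.

Things in the scene. Friction and masses are not known exactly. Their poses are not given: they have to be found in the camera images.
- catch_box: dark-wood box fixed to the bench, outside 193 (x) x 123 (y) x 67 mm high, walls 8 thick. Origin: centre of its underside, z up. Cavity 177 (x) x 107 (y), centred. Inside runs a pale ledge, top 40 above the bench: 10 wide along the sides, 28 at the -x end, 14 at the +x end. Two flat steel lips 5 thick cover the ends across the full width, underside 62, top 67 above the bench; 134.5 between them
- wide_lip (a point): middle of the free upper edge of the WIDE lip, which overhangs the cavity by 28 mm from the -x wall; box frame (-60.5, 0, 67). With the deck pushed right in under it to the wall, the deck's other end clears the narrow lip by only 2.5 mm
- narrow_lip (a point): middle of the free upper edge of the NARROW lip, which overhangs the cavity by 14.5 mm from the +x wall; box frame (+74, 0, 67)
- home (a point): where the deck's origin is when the deck lies flat on the ledges and touches the +x wall; box frame (8.5, 0, 40). The deck then has 3.5 mm of play to each side; it may lie either way round
- deck: loose pale-wood slatted deck, a rigid flat panel 160 (x) x 100 (y) x 8 mm thick, about 0.26 kg (0.18 to 0.36), same either way round (half turn about z). Origin: centre of its underside, z up. On the middle of its top stands a grip block 20 (x) x 60 (y) x 42 high, its top 50 above the underside. It starts flat on the bench, at the left or the right of the box
- deck_end_a (a point): middle of the deck's +x end face, 80 from the origin, 4 above the underside
- deck_end_b (a point): middle of the deck's -x end face, 80 from the origin, 4 above the underside
- file: bystander: flat steel file with round wooden handle, 195 mm long along x (x from -90 to +105), 18 high, lying between box and deck; origin under it
- copper_cup: bystander: copper cup, 60 across, 45 high; origin at the centre of its underside

How it is judged:
On the way:
1. the deck, tilted, has one end in through the opening and under the wide lip (angle between deck's own z axis and vertical above 0.1 rad and ((x of deck_end_a in the frame of catch_box between -0.1 and -0.065 m and z of deck_end_a in the frame of catch_box between 0.038 and 0.062 m and y of deck_end_a in the frame of catch_box between -0.02 and 0.02 m) or (x of deck_end_b in the frame of catch_box between -0.1 and -0.065 m and z of deck_end_b in the frame of catch_box between 0.038 and 0.062 m and y of deck_end_b in the frame of catch_box between -0.02 and 0.02 m))), for 0.1 s.
At the end, for the whole second after the job is handed in: the deck lies still and flat (within 0.03 rad) on the ledges (height within 3 mm), lengthwise in the box, within 1.5 mm of touching the end wall under the narrow lip, so both ends are under the lips (x of deck in the frame of catch_box between 0.007 and 0.01 m and y of deck in the frame of catch_box between -0.007 and 0.007 m and z of deck in the frame of catch_box between 0.037 and 0.043 m and angle between deck's own z axis and vertical below 0.03 rad and angle between the x axis of deck and the x axis of catch_box, either way round below 0.09 rad and linear speed of deck below 0.01 m/s).
It fails at once if the deck is rammed or dropped on the box (contact force above 60 N) (contact force between deck and catch_box above 60 N).
It fails at once if the file or the copper cup is moved more than 30 mm (distance of any of file, copper_cup from where it was at the start of the episode above 0.03 m).
It also fails if it takes over 54 s, if anything falls off the work surface, if the arm or the gripper's body presses on something with over 40 N, if the wrist force passes 120 N, or if a joint passes its speed limit or range.

## Working session

There is one attempt and no reset: what is moved stays moved. The work goes in short steps, Python scripts to look and compute and a shell command to move; the robot and the scene stay as the last step left them, time stands still between calls to the robot, and variables do not carry over. Pictures are saved under pics/ and viewed, at most 10 in all, crops included, and the job is handed in when it is done.

```bash
ls; mkdir -p pics; python3 - <<'E'
from rig import robot, vision
import cv2
print(robot.grip_depth, robot.get_obs())
for n in("top","scene"):
    c=vision.camera(n); print(n,{k:v for k,v in c.items() if k!="img"})
    cv2.imwrite(f"pics/{n}0.png",cv2.resize(c["img"][:,:,::-1],(800,600),interpolation=cv2.INTER_CUBIC))
    cv2.imwrite(f"{n}0raw.png",c["img"][:,:,::-1])
E
```

```text
nudge.py
pics
rig.py
0.0187 {'time': 0.0, 'q': array([-1.28250167e+00,  5.28487165e-01,  1.43391380e+00, -3.17032992e-05,
        1.18138164e+00, -1.78483214e-01]), 'joint_velocities': array([-1.17240271e-03,  9.24791196e-05,  5.01643049e-04, -5.74966853e-04,
        2.21164061e-03, -9.56564260e-04]), 'joint_torque': array([ 5.21851889e-04, -4.40030479e+01, -1.76593423e+01,  6.34628325e-02,
        5.83612360e-02, -1.64111511e-04]), 'position': array([ 0.28107121, -0.55740604,  0.22155508]), 'tool_rot': array([ 9.72886225e-01,  2.31281635e-01, -7.47264330e-05, -1.09252177e-03]), 'ft_force': array([-0.62253867,  1.22382995, -0.66182444]), 'moment': array([ 0.0140717 , -0.00252164, -0.02284044]), 'grip_force': 0.0, 'grip_width': 0.08726106549264416}
top {'fx': 462.7368803188396, 'fy': 462.7368803188396, 'cx': 246.49344927641386, 'cy': 184.61646390000305, 'k1': -0.1790366005729587, 'xyz': array([0.51545636, 0.00561273, 1.10845807]), 'attitude': array([ 0.71221498, -0.7013963 ,  0.02541518, -0.01212908])}
scene {'fx': 494.4278849193905, 'fy': 494.4278849193905, 'cx': 257.75771509239195, 'cy': 201.57836790563113, 'k1': -0.06476565600272906, 'xyz': array([ 1.08576934, -0.56667755,  0.7894682 ]), 'attitude': array([ 0.85631337,  0.33316001, -0.13869493, -0.36945303])}
```

View pics/top0.png

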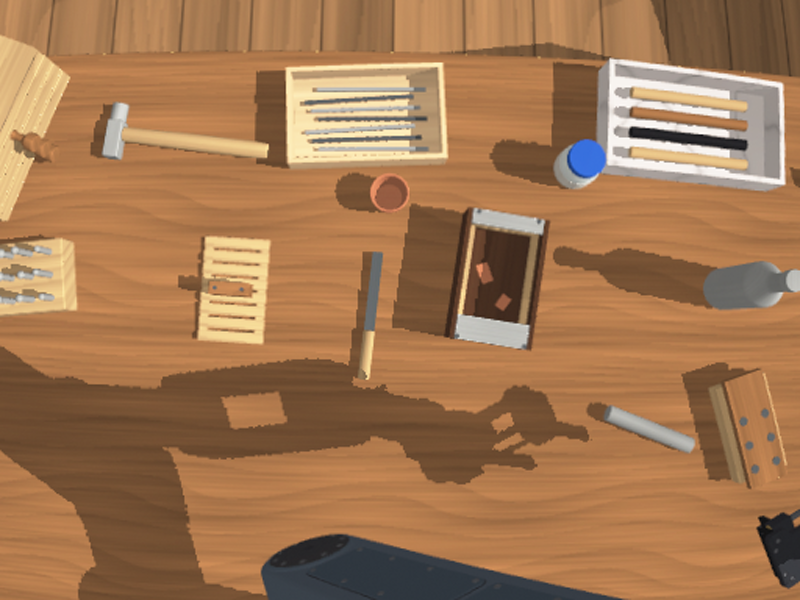

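View pics/scene0.png

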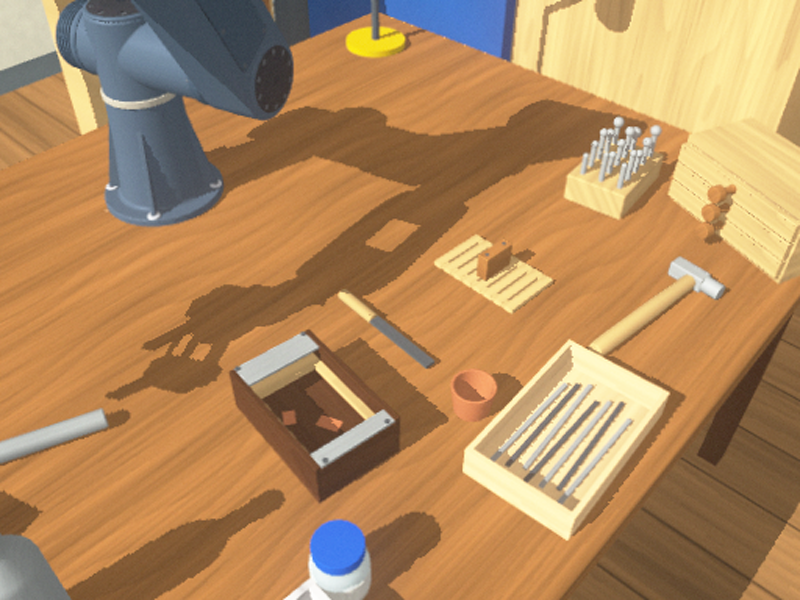

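The top view shows the deck at about (233,290), with its block at (230,288). The file runs from (375,253) to (363,378) and the cup is at (390,193). The box is at about (497,278), with the wide lip nearest the robot (bottom) and the narrow lip at the top. I'll enlarge both for accurate corners.

```bash
python3 - <<'E'
import cv2,numpy as np
im=cv2.imread("top0raw.png")
a=cv2.resize(im[140:230,110:190],None,fx=5,fy=5,interpolation=cv2.INTER_CUBIC)
b=cv2.resize(im[130:226,280:356],None,fx=5,fy=5,interpolation=cv2.INTER_CUBIC)
o=np.zeros((480,800,3),np.uint8); o[:450,:400]=a; o[:480,410:790]=b
cv2.imwrite("pics/crop1.png",o)
E
```

```text
(no output)
```

View pics/crop1.png

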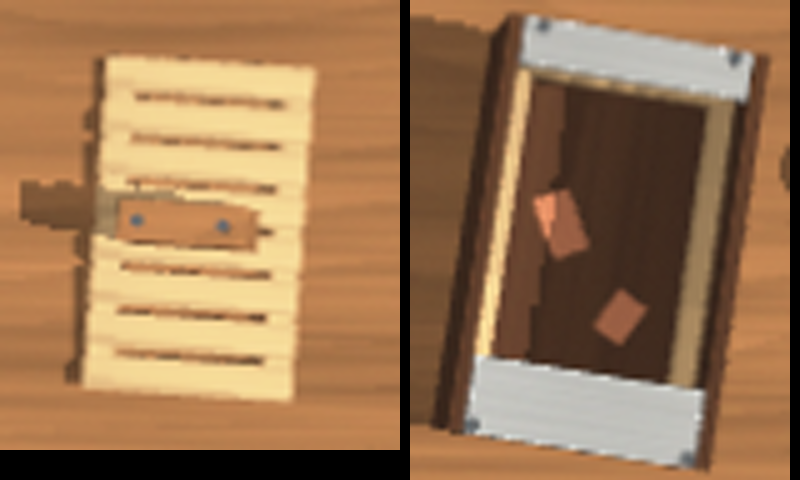

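The crop gives the corners below: deck (106,56), (316,67), (294,401), (82,386), plus the lip corners and the block's top.

```bash
cat > h.py <<'E'
import numpy as np,cv2
from scipy.spatial.transform import Rotation as R
from scipy.optimize import least_squares
def ray(c,px):
    K=np.array([[c["fx"],0,c["cx"]],[0,c["fy"],c["cy"]],[0,0,1.]])
    u=cv2.undistortPoints(np.array(px,float).reshape(-1,1,2),K,np.array([c["k1"],0,0,0,0.]))[:,0]
    return R.from_quat(c["attitude"]).apply(np.c_[u,np.ones(len(u))])
def onz(c,px,z):
    d=ray(c,px); return c["xyz"]+d*((np.asarray(z)-c["xyz"][2])/d[:,2])[:,None]
def fit(m,w):   # 2D rigid model->world
    m=np.array(m,float)[:,:2]; w=np.array(w)[:,:2]
    def f(p):
        C,S=np.cos(p[2]),np.sin(p[2]); return (m@np.array([[C,S],[-S,C]])+p[:2]-w).ravel()
    s=least_squares(f,[*w.mean(0),0.]); return s.x,f(s.x).reshape(-1,2)
E
python3 - <<'E'
from h import *
from rig import robot, vision
np.set_printoptions(precision=4,suppress=True)
c=vision.camera("top")
cr=lambda p,ox,oy,dx=0:(np.array(p,float)-[dx,0]+.5)/5-.5+[ox,oy]
d=onz(c,cr([(106,56),(316,67),(294,401),(82,386)],110,140),.008)
print("deck",*fit([(.08,.05),(.08,-.05),(-.08,-.05),(-.08,.05)],d))
b=onz(c,cr([(119,197),(258,211),(255,250),(117,241)],110,140),.05)
print("block",*fit([(.01,.03),(.01,-.03),(-.01,-.03),(-.01,.03)],b))
x=onz(c,cr([(524,14),(754,54),(748,101),(520,66),(472,355),(704,392),(693,466),(462,432)],280,130,410),.067)
h=.0535
print("box",*fit([(.0965,h),(.0965,-h),(.074,-h),(.074,h),(-.0605,h),(-.0605,-h),(-.0965,-h),(-.0965,h)],x))
s=800/512
f=onz(c,(np.array([(376,253),(363,378),(390,193)])+.5)/s-.5,[.01,.01,.045]);print("file ends, cup",f)
E
```

```text
deck [ 0.5696  0.2177 -0.0444] [[ 0.0004 -0.0012]
 [ 0.0001  0.0012]
 [ 0.0001  0.0014]
 [-0.0006 -0.0013]]
block [ 0.5684  0.2151 -0.0632] [[-0.0004 -0.0029]
 [ 0.0012  0.0023]
 [-0.0008  0.0026]
 [-0.0001 -0.002 ]]
box [ 0.589  -0.1794 -0.1441] [[-0.0003 -0.0008]
 [ 0.0003  0.0003]
 [-0.0001  0.0006]
 [ 0.0015  0.0007]
 [ 0.0003 -0.0008]
 [ 0.0004 -0.0003]
 [-0.0016  0.0001]
 [-0.0005  0.0002]]
file ends, cup [[ 0.6284  0.0006  0.01  ]
 [ 0.438   0.0174  0.01  ]
 [ 0.715  -0.0187  0.045 ]]
```

```bash
echo '[0, 0, 0, 0.1024, 0, 0, 0, 0.1024, 0, 0, 0, 0.1024, 0, 0, 0, 0.1024, 0, 0, 0, 0.1024]' > rows.txt && python3 nudge.py rows.txt 0.087 && echo '[0.0127, -0.0391, 0, 0, 0.0127, -0.0391, 0, 0, 0.0127, -0.0391, 0, 0, 0.0127, -0.0391, 0, 0, 0.0127, -0.0391, 0, 0, 0.0127, -0.0391, 0, 0, 0.0127, -0.0391, 0, 0, 0.0127, -0.0391, 0, 0, 0.0127, -0.0391, 0, 0, 0.0127, -0.0391, 0, 0, 0.0127, -0.0391, 0, 0, 0.0127, -0.0391, 0, 0, 0.0127, -0.0391, 0, 0, 0.0127, -0.0391, 0, 0, 0.0127, -0.0391, 0, 0, 0.0127, -0.0391, 0, 0, 0.0127, -0.0391, 0, 0, 0.0127, -0.0391, 0, 0, 0.0127, -0.0391, 0, 0, 0, 0, 0, 0]' > rows.txt && python3 nudge.py rows.txt && python3 - <<'E'
from rig import robot, vision
import cv2
o=robot.get_obs(); print(o["q"],o["tool_rot"])
c=vision.camera("wrist"); print({k:v for k,v in c.items() if k!="img"})
cv2.imwrite("pics/w1.png",cv2.resize(c["img"][:,:,::-1],(768,576),interpolation=cv2.INTER_CUBIC))
E
```

```text
time: 0.57
position: [0.2812, -0.5578, 0.2221]
tool_rot: [1.0, -0.025, -0.0, -0.0]
ft_force: [0.1, -0.3, -1.0]
grip_width: 0.0871
grip_force: 0.0
time: 2.23
position: [0.5582, 0.1799, 0.2226]
tool_rot: [1.0, -0.02, 0.002, -0.002]
ft_force: [-0.2, -0.9, 0.2]
grip_width: 0.0868
grip_force: 0.0
[0.1195576  0.47335894 1.5356165  0.00364409 1.12822181 1.72796809] [ 0.99980447 -0.01958246  0.00194937 -0.00193557]
{'fx': 285.6928911540073, 'fy': 285.6928911540073, 'cx': 255.628399306629, 'cy': 186.61022175057937, 'k1': -0.03320532587575447, 'xyz': array([0.63835588, 0.17726779, 0.38553574]), 'attitude': array([-0.68556076,  0.71303614,  0.10677613, -0.10091964])}
```

View pics/w1.png

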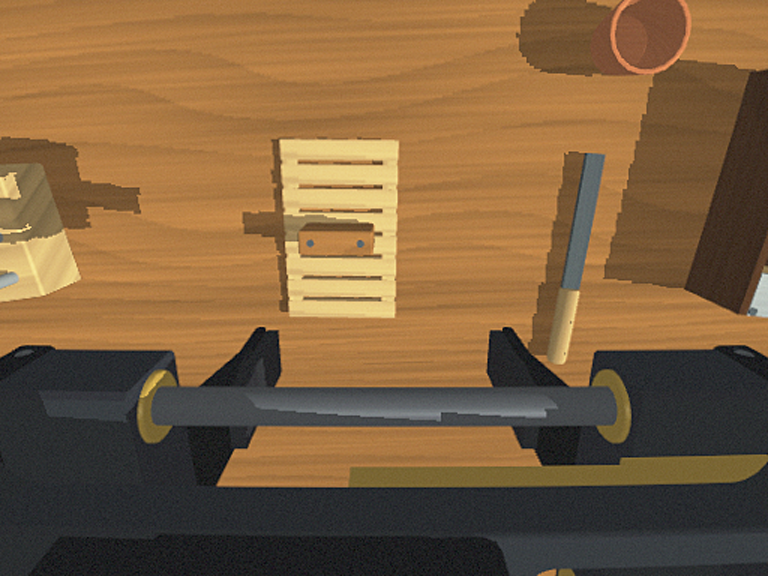

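Wrist picture: the deck's corners are at (281,139), (399,140), (397,318) and (289,313), with the block at about (337,240). The file is clear on the right and the cup is at (650,35).

```bash
python3 - <<'E'
from h import *
from rig import robot, vision
np.set_printoptions(precision=4,suppress=True)
c=vision.camera("wrist"); o=robot.get_obs(); print(o["position"],o["tool_rot"],c["xyz"],c["attitude"])
cv2.imwrite("w2raw.png",c["img"][:,:,::-1])
cr=cv2.resize(c["img"][85:220,150:300,::-1],None,fx=4,fy=4,interpolation=cv2.INTER_CUBIC);cv2.imwrite("pics/w2.png",cr)
E
```

```text
[0.5556 0.1746 0.222 ] [ 0.9998 -0.0208 -0.0005  0.0003] [0.6372 0.1746 0.3849] [-0.6851  0.7132  0.1067 -0.103 ]
```

View pics/w2.png

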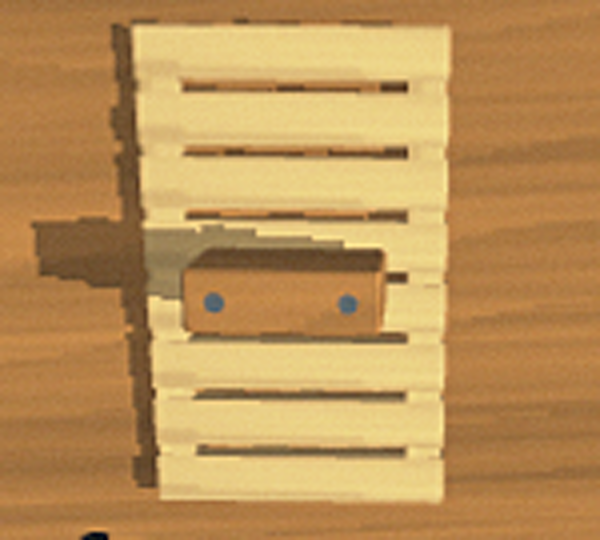

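Enlarged: the deck's top corners are at (133,26), (450,27), (443,502) and (159,498). The block's top face has corners (184,268), (384,268), (382,332) and (184,331).

```bash
python3 - <<'E'
from h import *
from rig import robot, vision
np.set_printoptions(precision=4,suppress=True)
c=vision.camera("wrist")
cr=lambda p:(np.array(p,float)+.5)/4-.5+[150,85]
d=onz(c,cr([(133,26),(450,27),(443,502),(159,498)]),.008)
print("deck",*fit([(.08,.05),(.08,-.05),(-.08,-.05),(-.08,.05)],d))
b=onz(c,cr([(184,268),(384,268),(382,332),(184,331)]),.05)
p,r=fit([(.01,.03),(.01,-.03),(-.01,-.03),(-.01,.03)],b);print("block",p,r)
o=robot.get_obs();T=R.from_quat(o["tool_rot"]); print(o["position"],T.inv().apply(np.r_[p[:2],.0173]-o["position"]),T.as_matrix())
E
```

```text
deck [ 0.5677  0.2173 -0.0537] [[ 0.0006  0.0002]
 [-0.     -0.0002]
 [-0.0001  0.0002]
 [-0.0005 -0.0003]]
block [ 0.5687  0.2166 -0.0505] [[ 0.0006  0.0008]
 [ 0.0002 -0.    ]
 [-0.0005 -0.0006]
 [-0.0003 -0.0001]]
[0.5552 0.1733 0.2219] [ 0.0119 -0.0441  0.2046] [[ 0.999  -0.0437 -0.0017]
 [-0.0437 -0.999  -0.0008]
 [-0.0016  0.0009 -1.    ]]
```

```bash
echo '[0.0039, -0.0147, 0.02, 0.008, 0.0038, -0.0147, 0.02, 0, 0.0038, -0.0147, 0.02, 0, 0, 0, 0.03, 0, 0, 0, 0.03, 0, 0, 0, 0.02, 0, 0, 0, 0.01, 0, 0, 0, 0, 0, 0, 0, 0, 0, 0, 0, 0, 0, 0, 0, 0, 0]' > rows.txt && python3 nudge.py rows.txt
```

```text
time: 3.3
position: [0.571, 0.2164, 0.0744]
tool_rot: [1.0, -0.027, 0.002, -0.0]
ft_force: [0.3, -1.2, 0.7]
grip_width: 0.0868
grip_force: 0.0
```

```bash
echo '[-0.002, 0, 0.02, 0, 0, 0, 0.02, 0, 0, 0, 0.012, 0, 0, 0, 0.004, 0, 0, 0, 0, 0, 0, 0, 0, 0, 0, 0, 0, 0, 0, 0, 0, 0]' > rows.txt && python3 nudge.py rows.txt; echo '[0, 0, 0, 0, 0, 0, 0, 0, 0, 0, 0, 0, 0, 0, 0, 0, 0, 0, 0, 0, 0, 0, 0, 0, 0, 0, 0, 0, 0, 0, 0, 0]' > rows.txt && python3 nudge.py rows.txt 0.05 15
```

```text
time: 3.97
position: [0.5685, 0.2169, 0.0176]
tool_rot: [1.0, -0.027, 0.001, -0.0]
ft_force: [-0.1, 0.1, -0.9]
grip_width: 0.0869
grip_force: 0.0
time: 4.63
position: [0.5678, 0.217, 0.0166]
tool_rot: [1.0, -0.027, 0.0, -0.0]
ft_force: [0.2, 2.1, 0.3]
grip_width: 0.0596
grip_force: 15.0
```

```bash
echo '[0, 0, -0.005, 0, 0, 0, -0.01, 0, 0, 0, -0.02, 0, 0, 0, -0.02, 0, 0, 0, -0.02, 0, 0, 0, -0.02, 0, 0, 0, -0.02, 0, 0, 0, -0.005, 0.046, 0, 0, 0, 0.046, 0, 0, 0, 0, 0, 0, 0, 0]' > rows.txt && python3 nudge.py rows.txt; echo '[0.003, 0.011, 0, 0, 0.006, 0.0219, 0, 0, 0.0067, 0.0243, 0, 0, 0.0067, 0.0243, 0, 0, 0.0067, 0.0243, 0, 0, 0.0067, 0.0243, 0, 0, 0.0067, 0.0243, 0, 0, 0.0067, 0.0243, 0, 0, 0.0067, 0.0243, 0, 0, 0.0067, 0.0243, 0, 0, 0.0067, 0.0243, 0, 0, 0.0067, 0.0243, 0, 0, 0.0067, 0.0243, 0, 0, 0.0067, 0.0243, 0, 0, 0.0067, 0.0243, 0, 0, 0.0067, 0.0243, 0, 0, 0.005, 0.02, 0, 0, 0.002, 0.01, 0, 0, 0, 0, 0, 0, 0, 0, 0, 0]' > rows.txt && python3 nudge.py rows.txt
python3 - <<'E'
from h import *
from rig import robot, vision
np.set_printoptions(precision=4,suppress=True)
for n in ("wrist","scene"):
    c=vision.camera(n); cv2.imwrite(f"{n}3raw.png",c["img"][:,:,::-1])
    if n=="wrist": print(c["xyz"],c["attitude"])
    cv2.imwrite(f"pics/{n}3.png",cv2.resize(c["img"][:,:,::-1],(768,576),interpolation=cv2.INTER_CUBIC))
o=robot.get_obs();print(o)
E
```

```text
time: 5.55
position: [0.5671, 0.2164, 0.1368]
tool_rot: [0.997, -0.072, -0.0, 0.0]
ft_force: [-0.2, -0.2, -3.7]
grip_width: 0.0602
grip_force: 15.0
time: 7.22
position: [0.617, -0.198, 0.1359]
tool_rot: [0.997, -0.073, -0.001, -0.001]
ft_force: [-0.4, 0.3, -3.4]
grip_width: 0.0604
grip_force: 15.0
[ 0.6973 -0.2088  0.2984] [-0.646   0.7485  0.1133 -0.0979]
{'time': 7.3167, 'q': array([-0.4807,  0.6584,  1.4469,  0.0006,  1.0387,  1.2339]), 'joint_velocities': array([ 0.012 , -0.0063,  0.0002, -0.0022, -0.0013, -0.0005]), 'joint_torque': array([ -0.7514, -49.3629, -16.6422,   0.0154,  -0.0881,   0.0004]), 'position': array([ 0.6171, -0.1965,  0.1361]), 'tool_rot': array([ 0.9974, -0.072 , -0.001 , -0.0007]), 'ft_force': array([ 0.1838,  0.3534, -3.2877]), 'moment': array([ 0.0483,  0.0404, -0.0057]), 'grip_force': 14.99978621606715, 'grip_width': 0.05982938073354678}
```

View pics/wrist3.png

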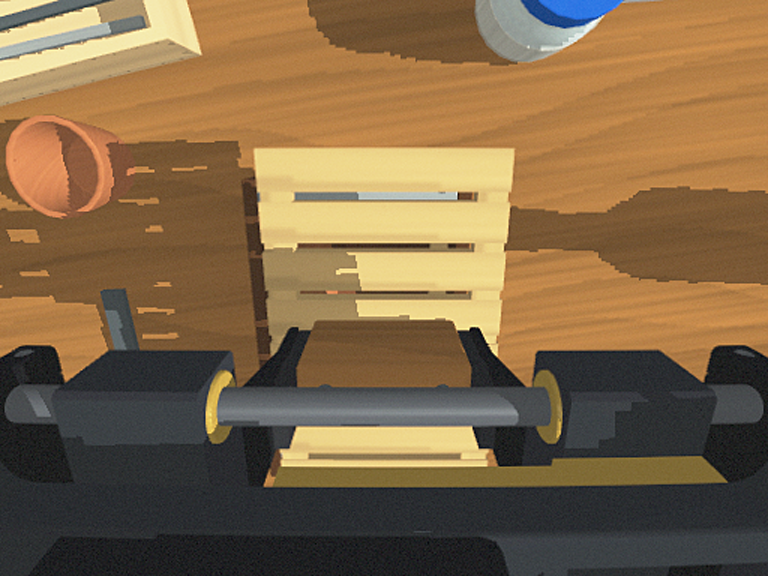

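View pics/scene3.png

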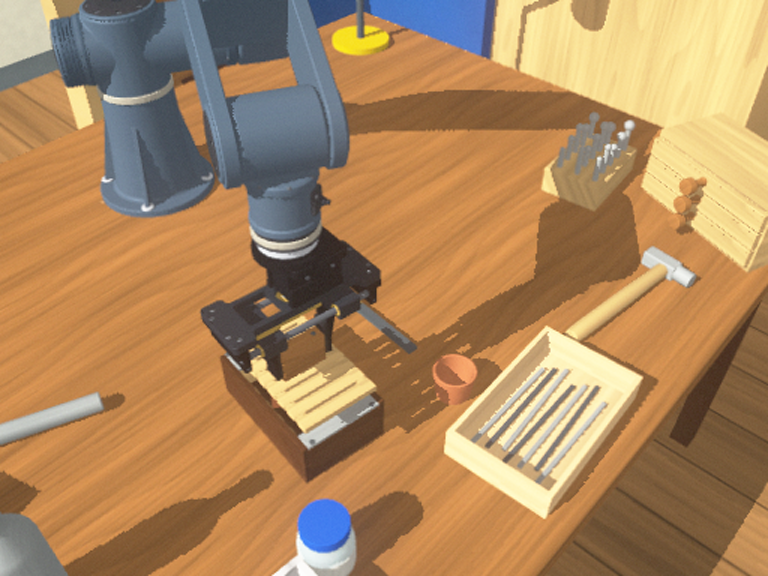

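Deck held level over the box: its far end is at (255–515,148) and the left wall shows at x≈255. I overshot sideways by about 13 mm, so I'll correct that, lower to just above the lip, and check the margins.

```bash
echo '[0, -0.005, 0.01, 0, 0, -0.005, 0.01, 0, 0, -0.0033, 0.01, 0, 0, 0, 0.01, 0, 0, 0, 0.004, 0, 0, 0, 0, 0, 0, 0, 0, 0, 0, 0, 0, 0]' > rows.txt && python3 nudge.py rows.txt
python3 - <<'E'
from h import *
from rig import robot, vision
np.set_printoptions(precision=4,suppress=True)
c=vision.camera("wrist"); cv2.imwrite("w4raw.png",c["img"][:,:,::-1])
o=robot.get_obs();print(c["xyz"],c["attitude"],o["position"],o["ft_force"],o["moment"])
cv2.imwrite("pics/w4.png",cv2.resize(c["img"][80:220,150:350,::-1],None,fx=4,fy=4,interpolation=cv2.INTER_CUBIC))
E
```

```text
time: 7.98
position: [0.6203, -0.1853, 0.0928]
tool_rot: [0.997, -0.073, 0.0, 0.0]
ft_force: [0.2, 0.0, -3.0]
grip_width: 0.0599
grip_force: 15.0
[ 0.7002 -0.1957  0.2555] [-0.6464  0.7485  0.1116 -0.0976] [ 0.6204 -0.1854  0.0931] [ 0.5318 -0.6936 -3.0466] [0.0205 0.0338 0.0579]
```

View pics/w4.png

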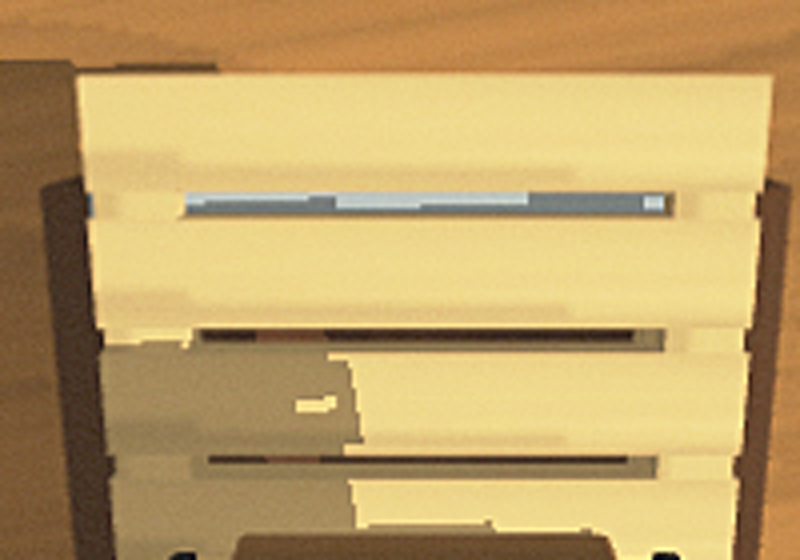

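Margins from deck edge to outer wall edge: left 42–47 px, right 28–33 px. The deck is a little to the right.

```bash
python3 - <<'E'
from h import *
from rig import robot, vision
np.set_printoptions(precision=4,suppress=True)
c=vision.camera("wrist");o=robot.get_obs()
cr=lambda p:(np.array(p,float)+.5)/4-.5+[150,80]
w=onz(c,cr([(44,190),(789,190),(57,350),(775,350)]),.067)
d=onz(c,cr([(77,76),(772,75),(104,350),(747,350)]),o["position"][2]-.017+.008)
T=R.from_quat(o["tool_rot"]);print(o["position"])
f=lambda p:T.inv().apply(p-o["position"])[:,:2]
print("walls\n",f(w),"\ndeck\n",f(d))
print("box far corners mid", w[:2].mean(0), "yaw", np.arctan2(*(w[0]-w[1])[[1,0]])-np.pi/2)
E
```

```text
[ 0.6204 -0.1854  0.0932]
walls
 [[ 0.0633 -0.0629]
 [ 0.0632  0.0587]
 [ 0.0365 -0.0632]
 [ 0.0364  0.0587]] 
deck
 [[ 0.0811 -0.051 ]
 [ 0.0812  0.0493]
 [ 0.0405 -0.0503]
 [ 0.0404  0.0489]]
box far corners mid [ 0.6833 -0.1925  0.067 ] yaw -0.14622385616304578
```

```bash
echo '[0, -0.0014, 0.003, 0, 0, 0, 0.003, 0, 0, 0, 0.002, 0, 0, 0, 0.002, 0, 0, 0, 0.001, 0, 0, 0, 0, 0, 0, 0, 0, 0]' > rows.txt && python3 nudge.py rows.txt; echo '[0, 0, 0.001, 0, 0, 0, 0.001, 0, 0, 0, 0.001, 0, 0, 0, 0.001, 0, 0, 0, 0.001, 0, 0, 0, 0, 0, 0, 0, 0, 0]' > rows.txt && python3 nudge.py rows.txt; python3 - <<'E'
from rig import robot, vision
import cv2
c=vision.camera("scene"); o=robot.get_obs(); print(o["position"],o["ft_force"],o["moment"])
cv2.imwrite("pics/s5.png",cv2.resize(c["img"][180:330,130:280,::-1],None,fx=4,fy=4,interpolation=cv2.INTER_CUBIC))
E
```

```text
time: 8.67
position: [0.62, -0.1835, 0.0817]
tool_rot: [0.997, -0.073, 0.0, -0.0]
ft_force: [-1.5, 0.1, -1.6]
grip_width: 0.06
grip_force: 15.0
time: 9.25
position: [0.6188, -0.1832, 0.0763]
tool_rot: [0.997, -0.072, -0.001, -0.0]
ft_force: [-4.8, 1.2, 2.1]
grip_width: 0.0598
grip_force: 15.0
[ 0.6189756  -0.183243    0.07635724] [-4.50881279  0.87685072  1.30755177] [0.07234232 0.74792531 0.00437116]
```

View pics/s5.png

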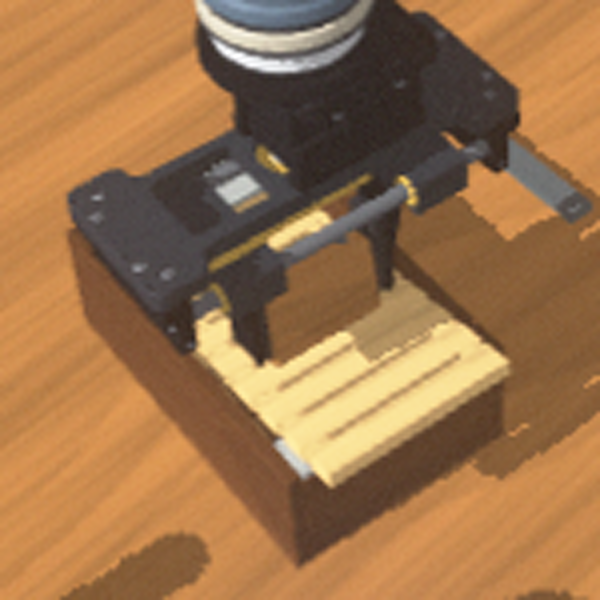

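Scene crop: the deck is tilted about 0.19 rad, resting on the narrow lip's edge at about (300,460), with the robot-side end down in the cavity. Next I slide it under the wide lip.

```bash
echo '[-0.003, 0, 0, 0, -0.004, 0, 0, 0, -0.004, 0, 0, 0, -0.004, 0, 0, 0, -0.004, 0, 0.0005, 0, -0.003, 0, 0, 0, 0, 0, 0, 0, 0, 0, 0, 0]' > rows.txt && python3 nudge.py rows.txt; echo '[-0.003, 0, 0, 0, -0.003, 0, 0.0005, 0, -0.003, 0, 0, 0, -0.003, 0, 0.0005, 0, -0.003, 0, 0, 0, -0.002, 0, 0, 0, 0, 0, 0, 0, 0, 0, 0, 0]' > rows.txt && python3 nudge.py rows.txt; python3 -c "
from rig import robot, vision
o=robot.get_obs(); print(o['position'],o['ft_force'],o['moment'])"
```

```text
time: 9.97
position: [0.5982, -0.1803, 0.0761]
tool_rot: [0.997, -0.073, 0.0, 0.0]
ft_force: [0.8, 0.9, -2.9]
grip_width: 0.0598
grip_force: 15.0
time: 10.63
position: [0.5815, -0.1779, 0.0751]
tool_rot: [0.997, -0.073, 0.0, 0.0]
ft_force: [-0.5, -0.5, -2.6]
grip_width: 0.0596
grip_force: 15.0
[ 0.58146076 -0.17788275  0.07511475] [-0.50438517 -0.48211733 -2.60063902] [0.04255267 0.0346768  0.02955804]
```

```bash
echo '[-0.002, 0, 0, 0, -0.002, 0, 0, 0, -0.001, 0, 0, 0, -0.001, 0, 0, 0, 0, 0, 0, 0, 0, 0, 0, 0]' > rows.txt && python3 nudge.py rows.txt; for i in 1; do echo '[-0.001, 0, 0, 0, -0.001, 0, 0, 0, 0, 0, 0, 0, 0, 0, 0, 0]' > rows.txt && python3 nudge.py rows.txt; echo '[-0.001, 0, 0, 0, 0, 0, 0, 0, 0, 0, 0, 0]' > rows.txt && python3 nudge.py rows.txt; done
```

```text
time: 11.13
position: [0.5757, -0.177, 0.0751]
tool_rot: [0.997, -0.073, 0.0, 0.0]
ft_force: [-0.6, -0.3, -2.1]
grip_width: 0.0599
grip_force: 15.0
time: 11.47
position: [0.5755, -0.177, 0.0756]
tool_rot: [0.997, -0.073, 0.002, 0.0]
ft_force: [5.4, 0.6, -3.5]
grip_width: 0.0597
grip_force: 15.0
time: 11.72
position: [0.5753, -0.177, 0.0759]
tool_rot: [0.997, -0.073, 0.003, 0.001]
ft_force: [7.0, 1.7, -2.5]
grip_width: 0.0597
grip_force: 15.0
```

Wall contact at about 5–7 N. I'll check the actual tilt numerically, from the row of the deck's far edge in the wrist image.

```bash
cat > tilt.py <<'E'
from h import *
from rig import robot, vision
from scipy.optimize import brentq
def edge(im,col=256):
    hsv=cv2.cvtColor(im[:,:,::-1].copy(),cv2.COLOR_RGB2HSV) if False else None
    g=im[40:180,col-25:col+25].astype(float).mean(1); return g
def model(c,o,t,H,s=.080+.0005,h=.0277):
    T=R.from_quat(o["tool_rot"]); x=T.as_matrix()[:,0].copy(); x[2]=0;x/=np.linalg.norm(x)
    P=o["position"]+T.as_matrix()[:,2]*-.0187
    z=np.array([0,0,1.]); a=x*np.cos(t)+z*np.sin(t); n=-x*np.sin(t)+z*np.cos(t)
    q=R.from_quat(c["attitude"]).inv().apply(P+a*s-n*h-c["xyz"]); u=q[:2]/q[2]; u=u*(1+c["k1"]*(u@u))
    return c["cy"]+c["fy"]*u[1]
if __name__=="__main__":
    c=vision.camera("wrist");o=robot.get_obs();im=c["img"]
    B=im[40:180,231:281].astype(float).mean(1)  # rgb
    b=B[:,2]; print("blue col",b[:110].round().astype(int).tolist())
    print("pred row vs t",[(t,round(model(c,o,t,0),1)) for t in (0,.05,.1,.15,.2,.25)],o["position"],o["ft_force"])
    w=cv2.imread("w4raw.png")[40:180,231:281].mean(1)[:,0]; print("w4",w[50:70].round())
E
python3 tilt.py
```

```text
blue col [75, 74, 70, 63, 76, 167, 198, 198, 199, 199, 197, 194, 190, 189, 184, 191, 199, 197, 197, 193, 190, 192, 191, 189, 190, 193, 189, 185, 188, 190, 195, 197, 197, 196, 194, 194, 194, 190, 188, 186, 186, 187, 187, 189, 192, 190, 180, 150, 93, 51, 35, 36, 34, 64, 87, 95, 125, 139, 137, 139, 141, 140, 139, 141, 143, 143, 142, 144, 144, 144, 144, 143, 143, 143, 142, 143, 143, 144, 143, 139, 133, 130, 128, 129, 130, 133, 143, 68, 28, 29, 88, 95, 90, 84, 135, 139, 136, 138, 140, 139, 139, 141, 143, 143, 144, 144, 144, 144, 143, 143]
pred row vs t [(0, np.float64(99.6)), (0.05, np.float64(97.2)), (0.1, np.float64(95.0)), (0.15, np.float64(93.2)), (0.2, np.float64(91.6)), (0.25, np.float64(90.4))] [ 0.57535854 -0.17705418  0.07586687] [ 6.37570393  1.59618878 -2.50877218]
w4 [ 76.  76.  76.  76.  75.  75.  74.  69. 106. 132. 137. 137. 138. 138.
 139. 140. 142. 141. 141. 142.]
```

```bash
python3 - <<'E'
from h import *
from rig import robot, vision
c=vision.camera("wrist"); im=c["img"]; cv2.imwrite("w6raw.png",im[:,:,::-1])
w4=cv2.imread("w4raw.png")[:,:,::-1]
for n,I,rows in (("w4",w4,(103,108)),("now",im,(99,103,108,115))):
    for r in rows:
        p=I[r-1:r+2].astype(float).mean(0); m=(p[:,2]); 
        print(n,r,"L",m[155:185].astype(int).tolist(),"R",m[325:355].astype(int).tolist())
E
```

```text
w4 103 L [51, 49, 52, 51, 48, 50, 52, 54, 50, 51, 51, 54, 51, 47, 99, 145, 140, 138, 137, 138, 137, 137, 137, 137, 139, 136, 136, 139, 136, 137] R [138, 137, 134, 139, 137, 136, 139, 136, 135, 137, 136, 137, 139, 137, 136, 138, 141, 123, 69, 66, 69, 69, 73, 68, 67, 68, 70, 68, 71, 69]
w4 108 L [54, 56, 52, 56, 51, 56, 57, 52, 52, 52, 50, 53, 53, 44, 80, 128, 144, 137, 137, 137, 136, 139, 139, 138, 138, 138, 137, 137, 138, 137] R [141, 143, 139, 139, 140, 140, 140, 140, 142, 141, 140, 140, 138, 141, 142, 144, 140, 107, 60, 71, 71, 71, 71, 70, 72, 74, 73, 72, 74, 72]
now 99 L [38, 38, 44, 34, 35, 36, 86, 150, 139, 139, 135, 139, 137, 138, 134, 140, 137, 137, 138, 140, 138, 138, 138, 136, 137, 137, 140, 139, 139, 138] R [139, 139, 137, 136, 137, 139, 137, 138, 135, 139, 135, 136, 135, 136, 134, 134, 136, 136, 135, 133, 136, 135, 135, 138, 146, 113, 53, 46, 46, 53]
now 103 L [37, 35, 40, 39, 37, 34, 52, 112, 145, 139, 141, 139, 140, 139, 139, 140, 140, 139, 140, 141, 139, 141, 138, 139, 139, 139, 140, 141, 140, 139] R [140, 139, 139, 140, 140, 141, 140, 140, 139, 139, 138, 140, 140, 140, 140, 138, 142, 141, 138, 139, 141, 140, 141, 144, 127, 80, 45, 46, 52, 46]
now 108 L [40, 36, 33, 40, 38, 34, 28, 75, 138, 143, 140, 139, 139, 138, 141, 140, 140, 139, 140, 139, 139, 140, 138, 141, 139, 138, 139, 140, 140, 141] R [143, 144, 144, 144, 144, 143, 145, 143, 143, 142, 142, 143, 143, 144, 139, 141, 142, 143, 141, 141, 141, 143, 144, 145, 108, 35, 46, 48, 49, 48]
now 115 L [35, 36, 36, 37, 40, 35, 37, 26, 77, 136, 137, 135, 134, 133, 134, 135, 135, 135, 133, 135, 134, 135, 137, 134, 132, 135, 133, 135, 138, 139] R [142, 145, 144, 144, 143, 140, 145, 142, 145, 142, 145, 143, 144, 143, 145, 143, 143, 143, 141, 142, 141, 146, 146, 115, 35, 44, 47, 49, 48, 51]
```

Tilt is about 0.155 rad, from the far-edge width of 190 px against 174.5 px when level. The low end is at the wall under the wide lip and the high end is about 3 mm inside the narrow lip. Next I lower it along the wall.

```bash
echo '[0.001, 0, 0.0005, 0, 0, 0, 0.001, 0, 0, 0, 0.001, 0, 0, 0, 0.001, 0, 0, 0, 0.001, 0, 0, 0, 0, 0, 0, 0, 0, 0]' > rows.txt && python3 nudge.py rows.txt; echo '[0, 0, 0.001, 0, 0, 0, 0.001, 0, 0, 0, 0, 0, 0, 0, 0, 0]' > rows.txt && python3 nudge.py rows.txt;  python3 tilt.py | tail -2 | cut -c1-400; cat > wid.py <<'E'
from h import *
from rig import robot, vision
im=vision.camera("wrist")["img"].astype(float)
b=im[80:130,231:281].mean(1)[:,2]; e=np.where(b>115)[0]
k=[i for i in e if all(b[i:i+5]>115) and b[i-3]<110]; r=80+k[0] if k else -1
print("edge row",r,b[:25].astype(int).tolist())
for q in (r+3,r+8,r+12):
    m=im[q-1:q+2].mean(0)[:,2]>95; i=256
    L=i-np.argmin(m[i::-1]); Rr=i+np.argmin(m[i:]); print(q,L,Rr,Rr-L)
E
python3 wid.py
```

```text
time: 12.4
position: [0.5754, -0.1778, 0.0713]
tool_rot: [0.997, -0.072, 0.002, 0.001]
ft_force: [5.2, -1.2, -0.5]
grip_width: 0.0598
grip_force: 15.0
time: 12.73
position: [0.5754, -0.1779, 0.0693]
tool_rot: [0.997, -0.072, 0.002, 0.001]
ft_force: [5.9, -0.2, -0.3]
grip_width: 0.0602
grip_force: 15.0
w4 [ 76.  76.  76.  76.  75.  75.  74.  69. 106. 132. 137. 137. 138. 138.
 139. 140. 142. 141. 141. 142.]
edge row 80 [188, 189, 189, 190, 195, 192, 166, 128, 87, 45, 35, 38, 34, 53, 84, 97, 126, 141, 138, 140, 141, 141, 140, 142, 144]
83 157 353 196
88 256 256 0
92 256 256 0
```

```bash
echo '[0.0005, 0, 0.001, 0, 0.0005, 0, 0.001, 0, 0.0005, 0, 0.001, 0, 0.0005, 0, 0.001, 0, 0, 0, 0, 0, 0, 0, 0, 0]' > rows.txt && python3 nudge.py rows.txt;  python3 wid.py | head -1; echo '[0.0005, 0, 0.001, 0, 0.0005, 0, 0.001, 0, 0.0005, 0, 0.001, 0, 0, 0, 0, 0, 0, 0, 0, 0]' > rows.txt && python3 nudge.py rows.txt;  python3 wid.py | head -1
```

```text
time: 13.33
position: [0.5767, -0.1781, 0.0651]
tool_rot: [0.997, -0.072, 0.001, 0.001]
ft_force: [4.1, -1.1, 0.6]
grip_width: 0.0595
grip_force: 15.0
edge row 80 [190, 190, 191, 190, 190, 192, 197, 194, 183, 148, 80, 37, 36, 37, 48, 78, 116, 138, 141, 140, 142, 142, 144, 144, 144]
time: 13.8
position: [0.5777, -0.1781, 0.0617]
tool_rot: [0.997, -0.072, 0.001, 0.001]
ft_force: [4.2, -3.2, 0.8]
grip_width: 0.0599
grip_force: 15.0
edge row 80 [197, 195, 193, 192, 194, 194, 195, 196, 200, 197, 171, 114, 47, 34, 38, 35, 83, 133, 146, 144, 145, 146, 146, 147, 148]
```

```bash
echo '[0.0005, 0.0005, 0.001, 0, 0.0005, 0.0005, 0.001, 0, 0.0005, 0, 0.001, 0, 0, 0, 0, 0, 0, 0, 0, 0]' > rows.txt && python3 nudge.py rows.txt;  python3 wid.py | head -1; echo '[0.0004, 0, 0.001, 0, 0.0002, 0, 0.0005, 0, 0, 0, 0, 0, 0, 0, 0, 0]' > rows.txt && python3 nudge.py rows.txt;  python3 wid.py
```

```text
time: 14.27
position: [0.5785, -0.1783, 0.0583]
tool_rot: [0.997, -0.073, 0.0, -0.0]
ft_force: [5.1, -1.0, 0.7]
grip_width: 0.0601
grip_force: 15.0
edge row 80 [203, 201, 197, 196, 195, 196, 196, 197, 198, 201, 201, 196, 147, 51, 34, 38, 33, 71, 133, 151, 148, 147, 148, 148, 150]
time: 14.65
position: [0.5788, -0.1783, 0.0568]
tool_rot: [0.997, -0.073, -0.0, -0.0]
ft_force: [3.4, -0.6, -0.9]
grip_width: 0.0595
grip_force: 15.0
edge row 81 [204, 202, 200, 197, 196, 196, 197, 198, 198, 200, 204, 202, 171, 104, 34, 38, 37, 27, 122, 149, 147, 148, 149, 149, 150]
84 149 361 212
89 150 360 210
93 151 359 208
```

```bash
echo '[0.0003, 0, 0.001, 0, 0, 0, 0, 0, 0, 0, 0, 0]' > rows.txt && python3 nudge.py rows.txt; echo '[0.0003, 0, 0.001, 0, 0, 0, 0, 0, 0, 0, 0, 0]' > rows.txt && python3 nudge.py rows.txt;   python3 wid.py|head -1; python3 tilt.py | sed -n 2p
```

```text
time: 14.95
position: [0.5789, -0.1784, 0.0561]
tool_rot: [0.997, -0.073, -0.0, -0.0]
ft_force: [3.4, -0.1, 2.3]
grip_width: 0.0597
grip_force: 15.0
time: 15.2
position: [0.579, -0.1784, 0.0561]
tool_rot: [0.997, -0.072, -0.001, -0.0]
ft_force: [1.5, 0.1, 8.8]
grip_width: 0.0598
grip_force: 15.0
edge row 81 [205, 204, 200, 198, 196, 196, 197, 198, 198, 200, 203, 199, 197, 144, 43, 36, 38, 30, 93, 140, 149, 147, 149, 149, 150]
pred row vs t [(0, np.float64(99.2)), (0.05, np.float64(96.9)), (0.1, np.float64(94.8)), (0.15, np.float64(92.9)), (0.2, np.float64(91.4)), (0.25, np.float64(90.3))] [ 0.5789578  -0.17838514  0.05609904] [ 0.95082094 -0.69086637  8.36558828]
```

Down flat: z has stopped with about 8 N upward. Now I'll unload the vertical force and slide it home.

```bash
echo '[0, 0, -0.001, 0, 0.001, 0, 0, 0, 0.002, 0, 0, 0, 0.002, 0, 0, 0, 0.002, 0, 0, 0, 0.002, 0, 0, 0, 0.002, 0, 0, 0, 0, 0, 0, 0, 0, 0, 0, 0]' > rows.txt && python3 nudge.py rows.txt; echo '[0.001, 0, 0, 0, 0.001, 0, 0, 0, 0.001, 0, 0, 0, 0, 0, 0, 0, 0, 0, 0, 0]' > rows.txt && python3 nudge.py rows.txt;  echo '[0.001, 0, 0, 0, 0.001, 0, 0, 0, 0, 0, 0, 0, 0, 0, 0, 0]' > rows.txt && python3 nudge.py rows.txt; echo '[0.001, 0, 0, 0, 0, 0, 0, 0, 0, 0, 0, 0]' > rows.txt && python3 nudge.py rows.txt; python3 wid.py|head -1
```

```text
time: 16.05
position: [0.5843, -0.1785, 0.056]
tool_rot: [0.997, -0.072, -0.007, -0.001]
ft_force: [-8.8, 0.7, 12.7]
grip_width: 0.0599
grip_force: 15.0
time: 16.47
position: [0.5869, -0.1787, 0.056]
tool_rot: [0.997, -0.072, -0.007, -0.002]
ft_force: [-9.5, 0.7, 12.4]
grip_width: 0.0598
grip_force: 15.0
time: 16.8
position: [0.5888, -0.1789, 0.056]
tool_rot: [0.997, -0.072, -0.007, -0.002]
ft_force: [-9.1, 0.4, 12.6]
grip_width: 0.0597
grip_force: 15.0
time: 17.05
position: [0.5895, -0.179, 0.056]
tool_rot: [0.997, -0.072, -0.008, -0.002]
ft_force: [-9.6, 1.3, 13.0]
grip_width: 0.0601
grip_force: 15.0
edge row 81 [197, 203, 204, 203, 200, 197, 197, 198, 197, 195, 197, 198, 196, 194, 193, 195, 199, 202, 203, 204, 201, 200, 201, 200, 197]
```

```bash
echo '[0, 0, -0.001, 0, 0, 0, -0.001, 0, 0, 0, 0, 0, 0, 0, 0, 0]' > rows.txt && python3 nudge.py rows.txt; python3 - <<'E'
from rig import robot, vision
im=vision.camera("wrist")["img"].astype(float)
print(im[80:150,231:281].mean(1)[:,2].astype(int).tolist())
E
```

```text
time: 17.43
position: [0.5956, -0.1806, 0.057]
tool_rot: [0.997, -0.072, -0.001, -0.0]
ft_force: [0.4, 0.2, -2.3]
grip_width: 0.0596
grip_force: 15.0
[67, 82, 151, 200, 203, 201, 204, 203, 202, 198, 196, 193, 193, 197, 202, 203, 202, 200, 197, 197, 197, 196, 195, 198, 197, 193, 193, 194, 197, 201, 203, 203, 201, 200, 200, 200, 197, 194, 192, 192, 193, 193, 193, 194, 199, 194, 173, 151, 68, 31, 37, 38, 33, 76, 89, 142, 144, 145, 145, 146, 148, 148, 148, 149, 149, 149, 150, 149, 150, 149]
```

```bash
echo '[0.001, 0, 0, 0, 0, 0, 0, 0, 0, 0, 0, 0]' > rows.txt && python3 nudge.py rows.txt; echo '[0.001, 0, 0, 0, 0, 0, 0, 0, 0, 0, 0, 0]' > rows.txt && python3 nudge.py rows.txt; echo '[0.001, 0, 0, 0, 0, 0, 0, 0, 0, 0, 0, 0]' > rows.txt && python3 nudge.py rows.txt
```

```text
time: 17.73
position: [0.5958, -0.1807, 0.0573]
tool_rot: [0.997, -0.072, -0.002, -0.0]
ft_force: [-3.3, 0.4, -2.0]
grip_width: 0.0594
grip_force: 15.0
time: 17.98
position: [0.5958, -0.1807, 0.0574]
tool_rot: [0.997, -0.072, -0.003, -0.001]
ft_force: [-6.2, -0.1, -1.7]
grip_width: 0.06
grip_force: 15.0
time: 18.23
position: [0.5958, -0.1807, 0.0574]
tool_rot: [0.997, -0.072, -0.004, -0.001]
ft_force: [-8.7, -0.8, -0.7]
grip_width: 0.0602
grip_force: 15.0
```

Firm wall contact: x stopped at 0.5958 while the force climbed, after 17 mm of travel as expected. Now I'll set it down with a light push and release.

```bash
echo '[0, 0, 0.001, 0, 0, 0, 0.0005, 0, 0, 0, 0, 0, 0, 0, 0, 0]' > rows.txt && python3 nudge.py rows.txt; echo '[-0.001, 0, 0.0005, 0, 0, 0, 0, 0, 0, 0, 0, 0]' > rows.txt && python3 nudge.py rows.txt
```

```text
time: 18.57
position: [0.5958, -0.1808, 0.0567]
tool_rot: [0.997, -0.072, -0.004, -0.001]
ft_force: [-10.2, -0.4, 3.3]
grip_width: 0.06
grip_force: 15.0
time: 18.82
position: [0.5958, -0.1808, 0.0566]
tool_rot: [0.997, -0.072, -0.003, -0.001]
ft_force: [-8.3, -0.3, 4.8]
grip_width: 0.06
grip_force: 15.0
```

```bash
echo '[-0.0015, 0, 0, 0, 0, 0, 0, 0]' > rows.txt && python3 nudge.py rows.txt; echo '[0, 0, 0, 0, 0, 0, 0, 0, 0, 0, 0, 0, 0, 0, 0, 0, 0, 0, 0, 0]' > rows.txt && python3 nudge.py rows.txt 0.087; echo '[0, 0, -0.005, 0, 0, 0, -0.01, 0, 0, 0, -0.02, 0, 0, 0, -0.02, 0, 0, 0, -0.03, 0, 0, 0, -0.03, 0, -0.02, 0, -0.03, 0, -0.03, 0, -0.03, 0, -0.03, 0, 0, 0, -0.03, 0, 0, 0, 0, 0, 0, 0, 0, 0, 0, 0]' > rows.txt && python3 nudge.py rows.txt; python3 - <<'E'
from h import *
from rig import robot, vision
c=vision.camera("wrist"); t=vision.camera("top"); s=vision.camera("scene")
o=robot.get_obs(); print(o["position"])
np.save("cal.npy",np.array([c,t],dtype=object),allow_pickle=True)
im=np.zeros((600,800,3),np.uint8)
im[:300,:400]=cv2.resize(c["img"],(400,300)); im[:480,400:780]=cv2.resize(t["img"][130:226,280:356],None,fx=5,fy=5,interpolation=cv2.INTER_CUBIC)
im[300:,:400]=cv2.resize(s["img"][180:330,110:310],(400,300))
cv2.imwrite("pics/end.png",im[:,:,::-1])
E
```

```text
time: 18.98
position: [0.5959, -0.1808, 0.0567]
tool_rot: [0.997, -0.072, -0.001, -0.0]
ft_force: [-6.1, 0.2, 4.8]
grip_width: 0.0601
grip_force: 15.0
time: 19.4
position: [0.5977, -0.1813, 0.0562]
tool_rot: [0.997, -0.073, 0.001, 0.0]
ft_force: [0.1, 0.2, -0.1]
grip_width: 0.0832
grip_force: 0.0
time: 20.4
position: [0.4873, -0.1648, 0.2318]
tool_rot: [0.997, -0.073, 0.0, 0.0]
ft_force: [0.3, -0.3, -0.3]
grip_width: 0.0867
grip_force: 0.0
[ 0.48997508 -0.16594655  0.23122247]
```

View pics/end.png

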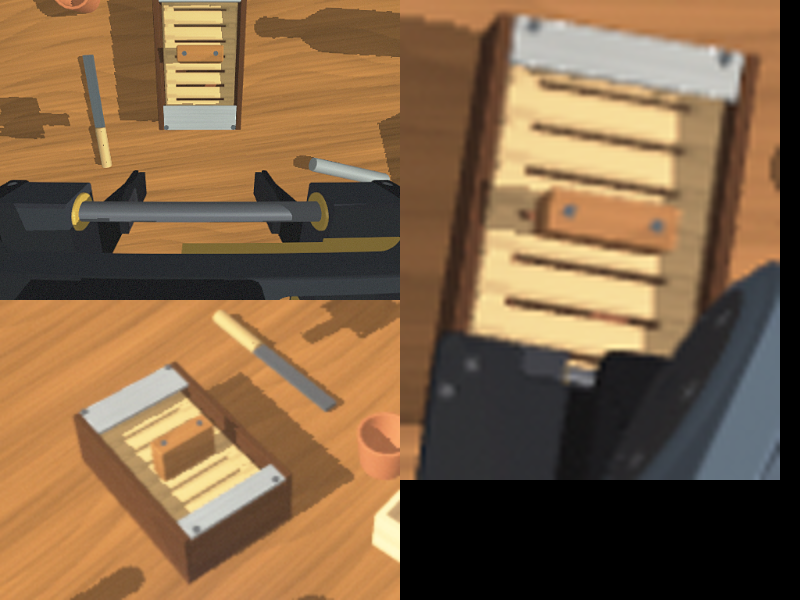

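The final view shows the deck flat, with both ends under the lips (wide lip at (200,115) in the wrist view) and the block just past centre toward the narrow lip. The file and cup look undisturbed. Handing in.

```bash
python3 -c "
from rig import robot, vision
print(robot.hand_in())"
```

```text
the job is handed in; nothing more can be done
None
```

The deck is back in the catch box, flat on the ledges with both ends under the lips and pushed against the wall under the narrow lip. I handed it in at about 20.5 s; no verdict came back. The file and cup look undisturbed.

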